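# Shut the draught shield and tare the bowl

### The job

The empty mixing bowl is on the scale and has to be tared. Push the scale's sliding lid fully shut by its orange tab, and only then reach a fingertip down into the blue-rimmed well and press the sunken blue key all the way down for a moment; let it come back up and move clear. Do not press the red key, do not lift or carry anything, and leave the bowl and the other things on the bench where they are.

Things in the scene. Friction and masses are not known exactly. Their poses are not given: they have to be found in the camera images.
- scale: White fixed bench scale, 300 x 300 mm. Origin on the work surface under the midpoint of the two key wells; x towards its back, y left, z up. In mm: console x -50..90, y -150..150, 70 high; behind it (x 90..250) a solid grey tower at y 15..150 and a clear-walled chamber with the bowl at y -150..15, both 128 high; the lid slides over both.
- lid (a joint): Clear sliding lid on the scale: 0 = fully shut over the chamber (stop), grows to 0.12 m as it opens along the scale's +y, over the tower. Starts 0.06 to 0.12 open, stays where left, slides with about 1.5 N. To shut it the tab is pushed along the scale's -y. Lid top 135 mm above the work surface.
- lid_tab (a point): Top centre of the orange upright tab on the lid; it moves with the lid. Tab is 56 mm along the scale's x, 12 mm along its y and stands 28 mm above the lid's top surface (its top is 163 mm above the work surface). Axes parallel to the scale's. With the lid shut it is at x 125, y -67.5 mm in the scale's frame.
- tare_key (a joint): Travel of the blue tare key: 0 = up, 0.006 m = fully down. Sprung: starts to move at 1.5 N, fully down at 5 N, returns by itself.
- tare_key_top (a point): Centre of the top of the blue key, a 32 mm round cap 26 mm down in a square well (48 mm clear opening, blue rim, sides parallel to the scale's). Key top 46 mm, rim 72 mm above the work surface. It is the left or the right of two wells on the console, centres 110 mm apart and 90 mm in front of the chamber and tower.
- erase_key (a joint): Travel of the red key (erases the calibration): 0 = up, 0.006 m = fully down. Must not be pressed.
- erase_key_top (a point): Centre of the top of the red key, same size and depth as the blue one, in the other well, with a red rim.
- bowl: Empty white bowl, 104 mm across, 45 mm high, standing on the pan (30 mm above the work surface) inside the chamber; origin at the centre of its underside. Stays put.
- jar_amber: Amber glass jar with a black cap, 56 mm diameter, 75 mm high, to the left of the scale's console; origin under its centre. Bystander.
- jar_green: Green jar with a white cap, 60 mm diameter, 85 mm high, to the right of the scale's console; origin under its centre. Bystander.
- spray_bottle: White spray bottle with grey head, 68 mm diameter, 190 mm high; origin under its centre. Bystander.
- brush_cup: Terracotta cup of brushes, 76 mm diameter, cup 100 mm high, brushes up to 215 mm; origin under its centre. Bystander.
- flat_brush: Brush, 170 mm long, lying on the bench. Bystander.
- ink_tin: Steel tin with a yellow band, 80 mm diameter, 60 mm high; origin under its centre. Bystander.
Not all that is in view belongs to the job. Of the things like the part that bears tare_key, leave any that is purple; of the rest the smaller one is meant. What is shaped like the bowl but green is not meant.

How it is judged:
On the way, in this order (a step that is already met when the one before it is completed fails the run):
1. the lid is pushed fully shut (value of joint lid below 0.004 m), for 0.2 s.
2. the blue key is pressed all the way down (value of joint tare_key above 0.0045 m), for 0.2 s.
At the end, for the whole second after the job is handed in: The lid is shut to within 6 mm, both keys are up again (within 1.5 mm), and the bowl rests within 15 mm of where it stood (value of joint lid below 0.006 m and value of joint each of tare_key, erase_key below 0.0015 m and distance of bowl from where it was at the start of the episode below 0.015 m and linear speed of bowl below 0.02 m/s); the robot touches nothing.
It fails at once if the red key is pressed (more than 2.5 mm) (value of joint erase_key above 0.0025 m).
It fails at once if the blue key is pressed (more than 2.5 mm) while the lid is more than 8 mm open (value of joint tare_key above 0.0025 m and value of joint lid above 0.008 m).
It fails at once if the bowl is moved more than 15 mm, lifted or carried (distance of bowl from where it was at the start of the episode above 0.015 m).
It fails at once if another thing on the bench is moved more than 25 mm, lifted or carried (distance of any of jar_amber, jar_green, spray_bottle, brush_cup, flat_brush, ink_tin from where it was at the start of the episode above 0.025 m).
It also fails if it takes over 45 s, if anything falls off the work surface, if the arm or the gripper's body presses on something with over 40 N, if the wrist force passes 120 N, or if a joint passes its speed limit or range.

### The arm

A 7-joint arm with a two-finger parallel gripper is mounted at the origin on the work surface. World frame = base frame: x ahead of the robot, y to its left, z up, the work surface at z = 0. Lengths are in m, angles in rad, forces in N, time in s.
With the tool pointing down it reaches from about 0.425 to 0.95 m from the base axis. Payload 4.7 kg.
Tool frame: the origin (TCP) lies midway between the tips of the shut fingers; the grasp point (between the pads) lies 19 mm behind it; y points along the fingers, x is the direction in which the jaws open and shut, and the axes are right-handed (so a half turn about y gives the same grasp; the last joint's range is limited). The gripper opens to 85 mm and grips with 20 to 120 N. Pads are 22 mm wide; open, the fingers measure 114 mm over their backs; the gripper's body (76 mm by 85 mm) begins 54 mm behind the grasp point. The pads swing forward as they close: fully open they stand 13 mm farther back than shut.
Start: joints at [-1.151, 0.469, -0.049, 1.532, 0.024, 1.141, -0.082], TCP at [0.293, 0.608, 0.231] pointing down, gripper open.
Joint ranges: [-2.59, 2.59], [-0.33, 1.99], [-1.39, 1.29], [0.1, 2.45], [-1.04, 4.18], [0.21, 1.99], [-2.66, 2.66]. Speed limits (rad/s): [2.57, 2.57, 3.14, 3.14, 3.14, 3.14, 3.14].

### API

Orientations are given as a rotation vector (axis times angle).
In Python, from rig import r, eyes, workorder gives the robot as it stands.
- The arm moves only by the shell command python3 -m creep 'ROWS' [OPENING]. ROWS is JSON, a list of rows, each a list of 2 entries, a list of its own where there are three numbers: the shift along the tool's x, y, z in m, then the turn about the tool's y in rad. In form: [[[dx, dy, dz], turn], ...]. A call has exactly 8 rows; each row shifts and turns the commanded pose from where the row before left it, along the tool's axes as they then stand; what a row does not reach is not made up. A row lasts 1/10 s, in which the tool goes at most 50 mm and 8.59 degrees, less where a joint would pass 70% of its speed; a pose out of reach is approached as far as the arm can. A call is refused whole if a number of a shift passes 0.05 or a number of a turn 0.15, either way. A call with a gripper value outside its range is refused whole. OPENING is the closure in counts, from 0 (fully open) to 255 (shut), set as the call begins (- or left out, the last holds). The fingers move at their own pace and stop on an object; the grip force is fixed at half the most. Time passes only in rows, so rows that do not move let the fingers close, or fill a call up. It gives the time, the measured TCP pose, the force and the opening at its end, in the units of the state.
- r.read_state(): the state, without advancing time (a new reading comes with each control period).
- eyes.get_image(name): name is "side" or "top"; returns the picture (384x512x3 uint8, red, green, blue); there is no depth.
- eyes.get_calibration(name): a dict with "fx", "fy", "cx", "cy" (pixels), "rvec" (rotation vector, rad) and "tvec" (3), from world to camera coordinates, as OpenCV has them. Camera axes: x right, y down, z forward; pixel columns grow to the right and rows downward; lengths in m; the calibration is good to about 2 mm. A picture is of the moment at which its call begins. get_calibration takes no time and is no camera call.
- workorder.hand_in(): hands the job in, once; it reports no verdict.
Trained networks look in the newest picture that a camera, given by its name, has taken for a name from the list of things; names that differ only in an ending like _2 or _b are one class to them, and where a whole thing is asked for, a point or a joint stands for the part that bears it (a point fixed in the world has none). Each returns a list of dicts, best first, with "score" (0 to 1); they miss things now and then, are a little off and sometimes report something else, mostly with a low value. They report only what shows in the picture. A call takes as long as a camera call. They do not tell look-alikes from the thing itself.
- eyes.regions_of(camera, thing): "pixels" (384x512 bool, what is visible of it) and "box" ([left, top, right, bottom] in pixels, round what is visible of it).
The state is a dict: "time": time; "joints": joint angles; "qd": joint speeds; "joint_efforts": joint torques, N m; "eef_pos": TCP position; "tcp_rot": TCP orientation; "ft_force": force on the tool from outside, world axes, zero at the start; "wrist_torque": the same for the moment, N m; "grip_width": finger opening in m.
Only numpy, scipy, OpenCV 4.12 (cv2) and the standard library are available. Lean on these libraries where they do the work, as an engineer would, in place of code of your own. Each camera call takes 0.05 s, during which the arm holds its last target.

## Working session

There is one attempt and no reset: what is moved stays moved. The work goes in short steps, Python scripts to look and compute and a shell command to move; the robot and the scene stay as the last step left them, time stands still between calls to the robot, and variables do not carry over. Pictures are saved under pics/ and viewed, and the job is handed in when it is done.

```bash
ls; mkdir -p pics
python3 - <<'E'
from rig import r, eyes, workorder
import cv2
s=r.read_state();print({k:s[k] for k in('time','eef_pos','tcp_rot','ft_force','grip_width')})
for n in('side','top'):
    im=eyes.get_image(n);cv2.imwrite(f'pics/{n}0.png',cv2.cvtColor(im,cv2.COLOR_RGB2BGR));print(eyes.get_calibration(n))
E
```

```text
pics
{'time': 0.0, 'eef_pos': array([0.29260285, 0.60763307, 0.23027167]), 'tcp_rot': array([-1.38982488, -0.87146759,  0.87410726]), 'ft_force': array([-0.12114801, -0.33662071, -0.68932467]), 'grip_width': 0.08557171997644966}
{'fx': 459.64914879531676, 'fy': 459.64914879531676, 'cx': 256.77481104628316, 'cy': 191.64254551721265, 'rvec': array([ 2.12163999, -0.49010302,  0.25457771]), 'tvec': array([-0.40943449,  0.21194544,  1.60228008])}
{'fx': 416.44063931475733, 'fy': 416.44063931475733, 'cx': 256.519485717266, 'cy': 192.92818157705423, 'rvec': array([ 2.15498436, -2.10511247,  0.18505758]), 'tvec': array([-0.02481021,  0.49551851,  1.51697734])}
```

View pics/side0.png

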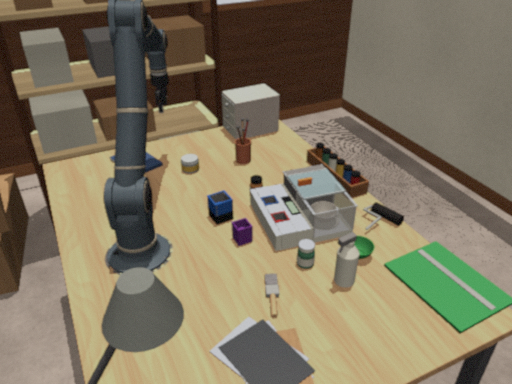

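View pics/top0.png

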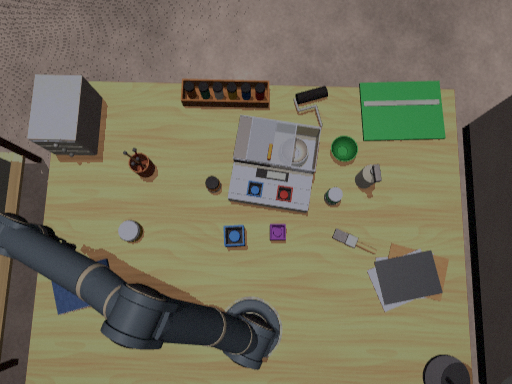

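```bash
cat > h.py <<'E'
import numpy as np,cv2
from rig import r, eyes, workorder
def P(n):
    c=eyes.get_calibration(n);K=np.array([[c['fx'],0,c['cx']],[0,c['fy'],c['cy']],[0,0,1]]);return K,c['rvec'],c['tvec']
def proj(n,X):
    K,rv,t=P(n);return cv2.projectPoints(np.atleast_2d(np.float64(X)),rv,t,K,None)[0][:,0]
def ray(n,uv,z):
    K,rv,t=P(n);R=cv2.Rodrigues(rv)[0];C=-R.T@t
    d=R.T@np.linalg.inv(K)@[uv[0],uv[1],1];return C+d*(z-C[2])/d[2]
def tri(us,ut):
    A=[]
    for n,uv in(('side',us),('top',ut)):
        K,rv,t=P(n);M=K@np.c_[cv2.Rodrigues(rv)[0],t];A.append(M)
    X=cv2.triangulatePoints(A[0],A[1],np.float64(us).reshape(2,1),np.float64(ut).reshape(2,1))[:,0];return X[:3]/X[3]
E
python3 - <<'E'
from h import *
for n,b in(('top',(225,105,335,245)),('side',(195,155,365,265))):
    im=eyes.get_image(n)
    c=im[b[1]:b[3],b[0]:b[2]];f=4
    cv2.imwrite(f'pics/{n}z.png',cv2.cvtColor(cv2.resize(c,None,fx=f,fy=f,interpolation=cv2.INTER_CUBIC),cv2.COLOR_RGB2BGR))
    for th in('tare_key_top','erase_key_top','lid_tab','scale','jar_amber','jar_green','bowl'):
        for d in eyes.regions_of(n,th)[:4]:
            m=d['pixels'];ys,xs=np.nonzero(m);print(n,th,round(d['score'],2),d['box'],m.sum(),xs.mean().round(1),ys.mean().round(1))
E
```

```text
top tare_key_top 0.58 [228.4, 229.7, 240.5, 239.1] 102 234.0 235.2
top tare_key_top 0.57 [250.2, 185.7, 261.0, 195.3] 54 254.7 189.6
top tare_key_top 0.44 [276.6, 222.5, 283.5, 237.4] 56 277.6 231.7
top erase_key_top 0.62 [278.7, 191.1, 286.6, 199.0] 45 283.6 194.3
top erase_key_top 0.6 [246.8, 114.6, 299.3, 166.8] 2105 271.5 141.1
top lid_tab 0.87 [245.8, 117.1, 300.7, 167.6] 1955 271.0 141.3
top scale 0.83 [224.8, 116.6, 320.9, 214.1] 6328 272.6 161.6
top jar_amber 0.59 [205.3, 175.0, 222.4, 191.4] 207 213.0 183.8
top jar_green 0.48 [322.9, 186.9, 339.8, 207.5] 270 332.6 195.5
top bowl 0.81 [292.4, 138.7, 305.5, 167.4] 320 299.3 151.4
top bowl 0.64 [331.9, 136.2, 361.7, 162.4] 536 344.1 147.7
top bowl 0.6 [204.3, 175.7, 220.6, 194.4] 184 212.7 183.9
side lid_tab 0.71 [287.3, 171.2, 346.3, 196.2] 1098 315.1 183.4
side lid_tab 0.26 [235.6, 126.2, 249.9, 162.1] 440 242.6 148.0
side scale 0.72 [249.0, 165.8, 354.9, 251.9] 5652 303.9 207.5
side jar_amber 0.45 [247.9, 175.5, 260.3, 188.8] 161 255.2 181.6
side jar_amber 0.42 [265.6, 275.1, 279.9, 317.5] 417 271.7 291.6
side jar_green 0.93 [299.0, 241.3, 315.0, 270.6] 482 305.4 253.5
side bowl 0.69 [355.2, 236.6, 375.5, 259.3] 309 363.2 246.3
side bowl 0.65 [311.3, 199.7, 338.4, 210.8] 233 322.9 206.2
```

```bash
ls pics
```

```text
side0.png
sidez.png
top0.png
topz.png
```

View pics/topz.png

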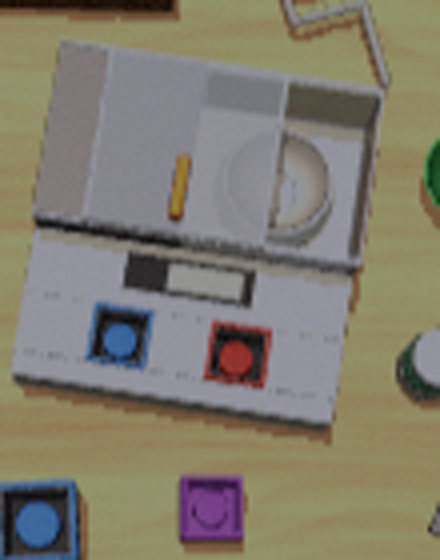

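View pics/sidez.png

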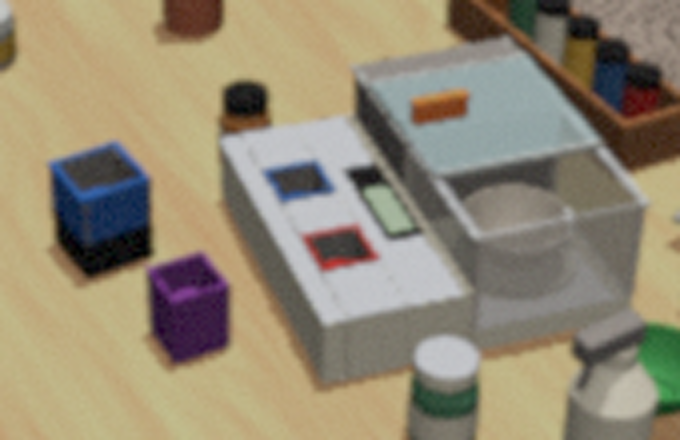

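```bash
cat >> h.py <<'E'
from scipy.optimize import least_squares
def zt(p): return ((p[0]+.5)/4-.5+225,(p[1]+.5)/4-.5+105)
def zs(p): return ((p[0]+.5)/4-.5+195,(p[1]+.5)/4-.5+155)
E
python3 - <<'E'
from h import *
C=[('b',(0,.055,.072),(120.5,336),(298,180.5)),('r',(0,-.055,.072),(238,355),(340,247.5)),
('BL',(.25,.15,.128),(63,41),(509,38)),('BR',(.25,-.15,.128),(384,93),(650,205)),('NR',(.09,-.15,.128),(359,266),(475,235)),('NL',(.09,.15,.128),(35,218),(355,72))]
print('tri blue',tri(zs(C[0][3]),zt(C[0][2])),'red',tri(zs(C[1][3]),zt(C[1][2])))
def W(p,X):
    c,s=np.cos(p[2]),np.sin(p[2]);X=np.array(X);return np.array([p[0]+c*X[0]-s*X[1],p[1]+s*X[0]+c*X[1],X[2]])
def f(p):
    o=[]
    for n,X,t,s in C: o+= list(proj('top',W(p,X))[0]-zt(t))+list(proj('side',W(p,X))[0]-zs(s))
    return np.array(o)
p0=ray('top',zt((179,345)),.072);s=least_squares(f,[p0[0],p0[1],-.15],loss='soft_l1')
print(s.x,np.round(f(s.x).reshape(-1,4),1))
p=s.x
t=tri(zs((439,96)),zt((180,187)));print('tab tri',t)
c,sn=np.cos(p[2]),np.sin(p[2]);d=t[:2]-p[:2];print('tab in scale',c*d[0]+sn*d[1],-sn*d[0]+c*d[1])
for n,b in(('top',zt((180,187))),('side',zs((439,96)))):
    t=ray(n,b,.163);d=t[:2]-p[:2];print(n,t,c*d[0]+sn*d[1],-sn*d[0]+c*d[1])
for q in('tare',(0,.055,.046)),('tabshut',(.125,-.0675,.163)): print(q[0],W(p,q[1]))
# decoy sizes
for n in[((0,485),(75,482)),((180,478),(243,477))]: print(np.linalg.norm(ray('top',zt(n[0]),.1)-ray('top',zt(n[1]),.1)))
S=r.read_state();R=cv2.Rodrigues(S['tcp_rot'])[0];print(R.round(3),S['time'],S['ft_force'])
E
```

```text
tri blue [ 0.50570532 -0.00592993  0.07137008] red [ 0.49149931 -0.11471568  0.07060514]
[ 0.49856157 -0.06041558 -0.14167349] [[-0.1  0.1  0.4 -0.2]
 [ 0.   0.2 -0.1 -0.3]
 [-0.1  0.6 -1.  -0.1]
 [ 0.8  0.6 -0.7 -0.2]
 [ 0.9 -0.4  1.   0.8]
 [-0.7 -1.8  0.1 -2.1]]
tab tri [ 0.62425866 -0.05596704  0.16121201]
tab in scale 0.12380960115526989 0.02215240599649647
top [ 0.6243141  -0.05614112  0.163     ] 0.12388907188401325 0.021987896520954446
side [ 0.62220127 -0.0583281   0.163     ] 0.12210621143027513 0.019524490123601863
tare [ 0.50632758 -0.00596662  0.046     ]
tabshut [ 0.61277821 -0.14488931  0.163     ]
0.06675312023263597
0.056114765141967095
[[ 0.434 -0.    -0.901]
 [ 0.901  0.     0.434]
 [ 0.    -1.     0.   ]] 0.9 [-0.27732436 -0.47395101  0.45495518]
```

```bash
python3 -m creep '[[[0,-0.035,0],0],[[0,-0.035,0],0],[[-0.025,0,-0.035],0],[[-0.025,0,-0.035],0],[[-0.025,0,-0.035],0],[[-0.025,0,-0.035],0],[[-0.025,0,-0.035],0],[[-0.025,0,-0.035],0]]' 255
```

```text
time: 1.7
eef_pos: [0.4176, 0.3803, 0.3016]
tcp_rot: [-1.388, -0.873, 0.872]
ft_force: [0.2, 0.8, -0.1]
grip_width: 0.0001
```

```bash
python3 -m creep '[[[-0.025,0,-0.035],0],[[-0.025,0,-0.035],0],[[-0.025,0,-0.035],0],[[-0.025,0,-0.035],0],[[-0.025,0,-0.035],0],[[-0.025,0,-0.035],0],[[-0.025,0,-0.035],0],[[-0.025,0,-0.035],0]]' 255
```

```text
time: 2.5
eef_pos: [0.5831, 0.0787, 0.3016]
tcp_rot: [-1.389, -0.873, 0.872]
ft_force: [0.2, 0.8, -0.4]
grip_width: 0.0001
```

```bash
python3 -m creep '[[[0,0,0],0.145],[[0,0,0],0.145],[[0,0,0],0.145],[[0,0,0],0.145],[[0,0,0],0.145],[[0,0,0],0.145],[[0,0,0],0.145],[[0,0,0],0.145]]' 255
```

```text
time: 3.3
eef_pos: [0.5824, 0.0803, 0.3014]
tcp_rot: [-1.57, 0.034, -0.035]
ft_force: [0.2, -0.9, 0.3]
grip_width: -0.0001
```

```bash
cat >> h.py <<'E'
p=np.array([0.49856157,-0.06041558,-0.14167349])
def rep(tgt=None,yaw=None):
    S=r.read_state();R=cv2.Rodrigues(S['tcp_rot'])[0];c,s=np.cos(p[2]),np.sin(p[2]);Q=np.array([[c,-s,0],[s,c,0],[0,0,1]])
    e=Q.T@(S['eef_pos']-[p[0],p[1],0]);A=Q.T@R
    print('t',S['time'],'scale-frame',e.round(4),'tool x yaw',np.arctan2(A[1,0],A[0,0]).round(4),'F',(Q.T@S['ft_force']).round(2),'w',round(S['grip_width'],4))
    print('A',A.round(2).tolist())
    if tgt is not None: print('tool shift',(A.T@(np.array(tgt)-e)).round(4))
E
python3 -c "
from h import *
rep((.125,.070,.145))"
```

```text
t 3.3 scale-frame [0.0631 0.1512 0.3014] tool x yaw 0.0979 F [ 0.28 -0.84  0.31] w -0.0001
A [[1.0, 0.0, -0.1], [0.1, 0.0, 1.0], [0.0, -1.0, 0.0]]
tool shift [ 0.0536  0.1564 -0.0869]
```

```bash
python3 -m creep '[[[0,0,0],0.098],[[0.0155,0,-0.02],0],[[0.0155,0,-0.02],0],[[0.0155,0,-0.02],0],[[0.0155,0,-0.02],0],[[0,0.04,0],0],[[0,0.04,0],0],[[0,0.02,0],0]]' 255; python3 -c "
from h import *
rep((.125,.070,.145))
for n,b in(('top',(225,95,335,215)),('side',(220,105,370,265))):
    im=eyes.get_image(n)[b[1]:b[3],b[0]:b[2]]
    cv2.imwrite(f'pics/{n}1.png',cv2.cvtColor(cv2.resize(im,None,fx=4,fy=4,interpolation=cv2.INTER_CUBIC),cv2.COLOR_RGB2BGR))
"
```

```text
time: 4.1
eef_pos: [0.6312, -0.0073, 0.1978]
tcp_rot: [-1.568, 0.111, -0.103]
ft_force: [0.7, -0.2, -0.1]
grip_width: -0.0
t 4.1 scale-frame [0.1238 0.0713 0.1978] tool x yaw 0.0054 F [ 0.67 -0.12 -0.05] w -0.0
A [[1.0, -0.0, -0.01], [0.01, -0.0, 1.0], [-0.0, -1.0, -0.0]]
tool shift [ 0.0015  0.0528 -0.0013]
```

View pics/side1.png

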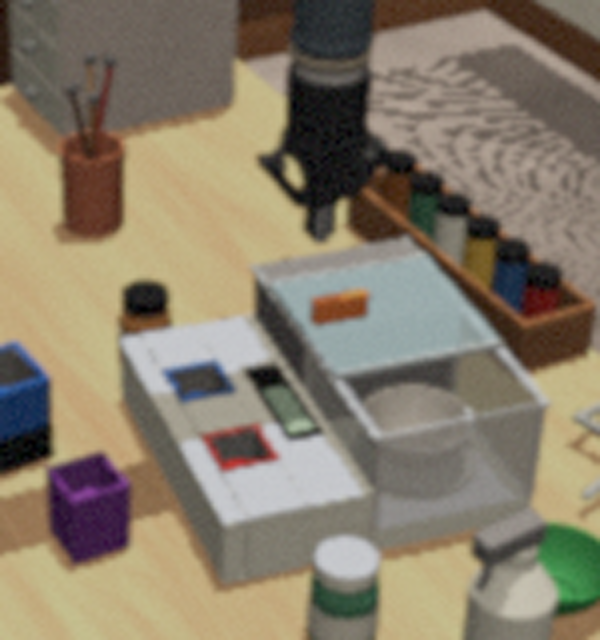

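View pics/top1.png

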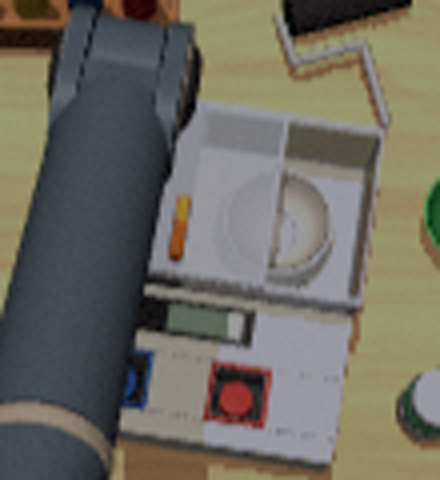

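```bash
python3 -m creep '[[[0.001,0.02,0],0],[[0,0.02,0],0],[[0,0.012,0],0],[[0,0,-0.01],0],[[0,0,-0.01],0],[[0,0,-0.01],0],[[0,0,-0.01],0],[[0,0,-0.01],0]]' 255; python3 -c "
from h import *
rep((.125,-.05,.145))"
```

```text
time: 5.0
eef_pos: [0.6279, -0.0577, 0.1504]
tcp_rot: [-1.567, 0.105, -0.109]
ft_force: [1.5, 1.2, 1.2]
grip_width: 0.0
t 5.0 scale-frame [0.1277 0.021  0.1504] tool x yaw 0.0056 F [1.36 1.39 1.24] w 0.0
A [[1.0, 0.0, -0.01], [0.01, 0.0, 1.0], [0.0, -1.0, 0.0]]
tool shift [-0.0031  0.0053 -0.071 ]
```

```bash
python3 -m creep '[[[0,0,-0.01],0],[[0,0,-0.01],0],[[-0.001,0,-0.01],0],[[-0.001,0,-0.01],0],[[-0.001,0,-0.008],0],[[0,0,-0.006],0],[[0,0,-0.004],0],[[0,0,0],0]]' 255; python3 -c "
from h import *
rep((.125,-.05,.145))"
```

```text
time: 5.8
eef_pos: [0.6158, -0.1152, 0.1491]
tcp_rot: [-1.569, 0.108, -0.107]
ft_force: [0.1, -0.6, 0.6]
grip_width: -0.0002
t 5.8 scale-frame [ 0.1238 -0.0377  0.1491] tool x yaw 0.0047 F [ 0.21 -0.53  0.61] w -0.0002
A [[1.0, -0.0, -0.0], [0.0, -0.0, 1.0], [-0.0, -1.0, -0.0]]
tool shift [ 0.0011  0.0041 -0.0123]
```

```bash
python3 -m creep '[[[0,0,-0.004],0],[[0,0,-0.003],0],[[0,0,-0.003],0],[[0,0,-0.002],0],[[0,0,-0.002],0],[[0,0,-0.001],0],[[0,0,0],0],[[0,0,0],0]]' 255; python3 -c "
from h import *
rep((.125,-.05,.145))
for n,b in(('top',(225,95,335,215)),('side',(220,105,370,265))):
    im=eyes.get_image(n)[b[1]:b[3],b[0]:b[2]]
    cv2.imwrite(f'pics/{n}2.png',cv2.cvtColor(cv2.resize(im,None,fx=4,fy=4,interpolation=cv2.INTER_CUBIC),cv2.COLOR_RGB2BGR))
"
```

```text
time: 6.6
eef_pos: [0.6144, -0.126, 0.149]
tcp_rot: [-1.564, 0.106, -0.104]
ft_force: [-1.4, 7.2, 0.6]
grip_width: 0.0003
t 6.6 scale-frame [ 0.1239 -0.0485  0.149 ] tool x yaw 0.0077 F [-2.45  6.91  0.58] w 0.0003
A [[1.0, -0.0, -0.01], [0.01, 0.0, 1.0], [-0.0, -1.0, 0.0]]
tool shift [ 0.0011  0.004  -0.0015]
```

View pics/side2.png

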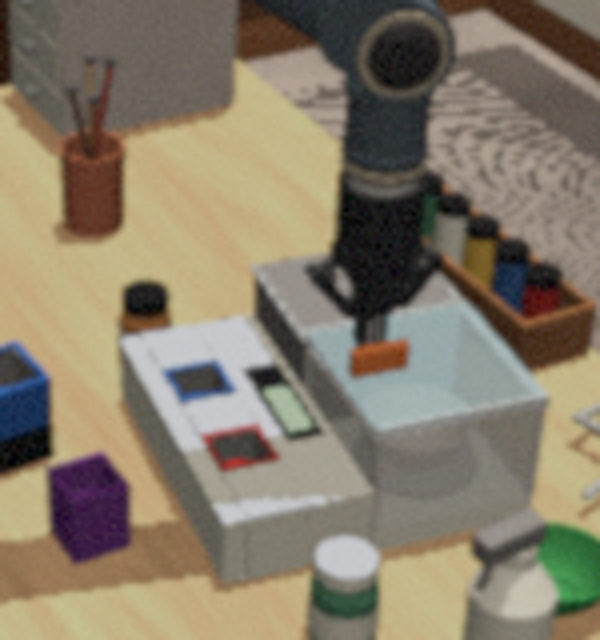

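View pics/top2.png

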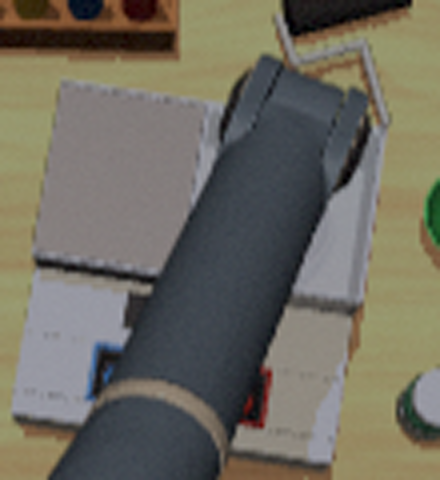

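```bash
python3 -m creep '[[[0,0,-0.001],0],[[0,0,-0.001],0],[[0,0,-0.001],0],[[0,0,-0.001],0],[[0,0,0],0],[[0,0,0],0],[[0,0,0],0],[[0,0,0],0]]' 255; python3 -c "
from h import *
rep((.125,-.05,.145))"
```

```text
time: 7.5
eef_pos: [0.6144, -0.126, 0.1491]
tcp_rot: [-1.559, 0.105, -0.102]
ft_force: [-0.3, 11.2, 2.6]
grip_width: 0.0001
t 7.5 scale-frame [ 0.1239 -0.0486  0.1491] tool x yaw 0.0102 F [-1.89 11.02  2.55] w 0.0001
A [[1.0, -0.0, -0.01], [0.01, 0.01, 1.0], [-0.0, -1.0, 0.01]]
tool shift [ 0.0011  0.004  -0.0015]
```

```bash
python3 -m creep '[[[0,0,0.015],0],[[0,0,0.02],0],[[0,-0.03,0],0],[[0,-0.03,0],0],[[0,0,0],0],[[0,0,0],0],[[0,0,0],0],[[0,0,0],0]]' 255; python3 -c "
from h import *
rep((0,.055,.12))
for n,b in(('top',(225,95,335,215)),('side',(220,105,370,265))):
    im=eyes.get_image(n)[b[1]:b[3],b[0]:b[2]]
    cv2.imwrite(f'pics/{n}3.png',cv2.cvtColor(cv2.resize(im,None,fx=4,fy=4,interpolation=cv2.INTER_CUBIC),cv2.COLOR_RGB2BGR))
"
```

```text
time: 8.3
eef_pos: [0.6179, -0.0984, 0.2081]
tcp_rot: [-1.568, 0.109, -0.105]
ft_force: [-0.6, 0.1, 0.4]
grip_width: 0.0001
t 8.3 scale-frame [ 0.1235 -0.0208  0.2081] tool x yaw 0.0054 F [-0.64 -0.02  0.37] w 0.0001
A [[1.0, -0.0, -0.01], [0.01, -0.0, 1.0], [-0.0, -1.0, -0.0]]
tool shift [-0.1229  0.0883  0.0765]
```

View pics/side3.png

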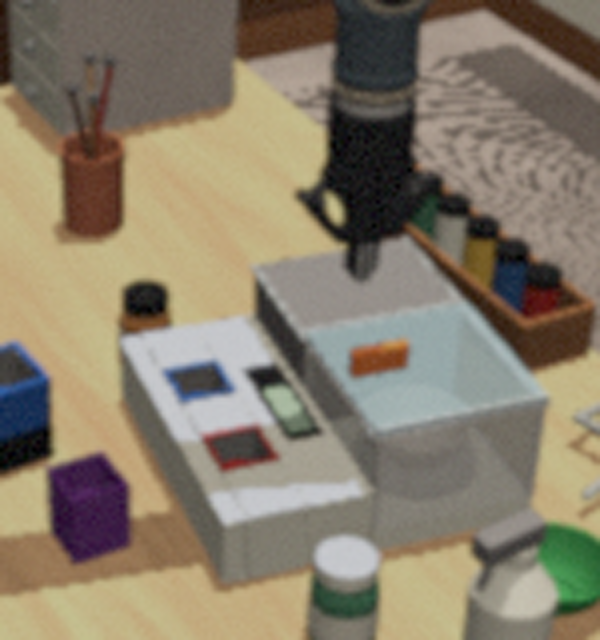

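```bash
python3 -c "
from h import *
for y in(-.0675,-.0575):
  c,s=np.cos(p[2]),np.sin(p[2]);u=proj('side',[p[0]+c*.125-s*y,p[1]+s*.125+c*y,.163])[0];print((u[0]-220)*4,(u[1]-105)*4)
"; python3 -m creep '[[[-0.0245,0,0.015],0],[[-0.0245,0,0.015],0],[[-0.0245,0,0.015],0],[[-0.0245,0,0.0155],0],[[-0.0245,0,0.0155],0],[[0,0.04,0],0],[[0,0.04,0],0],[[0,0,0],0]]' 255; python3 -c "
from h import *
rep((0,.055,.08))
for n,b in(('top',(225,95,335,215)),('side',(220,105,370,265))):
    im=eyes.get_image(n)[b[1]:b[3],b[0]:b[2]]
    cv2.imwrite(f'pics/{n}4.png',cv2.cvtColor(cv2.resize(im,None,fx=4,fy=4,interpolation=cv2.INTER_CUBIC),cv2.COLOR_RGB2BGR))
"
```

```text
378.68841824557126 344.3082768242883
374.1263137821202 338.30884185268303
time: 9.2
eef_pos: [0.5034, -0.0062, 0.1251]
tcp_rot: [-1.57, 0.115, -0.098]
ft_force: [-1.7, 0.3, 0.1]
grip_width: 0.0001
t 9.2 scale-frame [-0.0029  0.0544  0.1251] tool x yaw 0.0061 F [-1.72  0.05  0.05] w 0.0001
A [[1.0, -0.01, -0.01], [0.01, -0.0, 1.0], [-0.01, -1.0, -0.0]]
tool shift [0.0034 0.0451 0.0007]
```

View pics/side4.png

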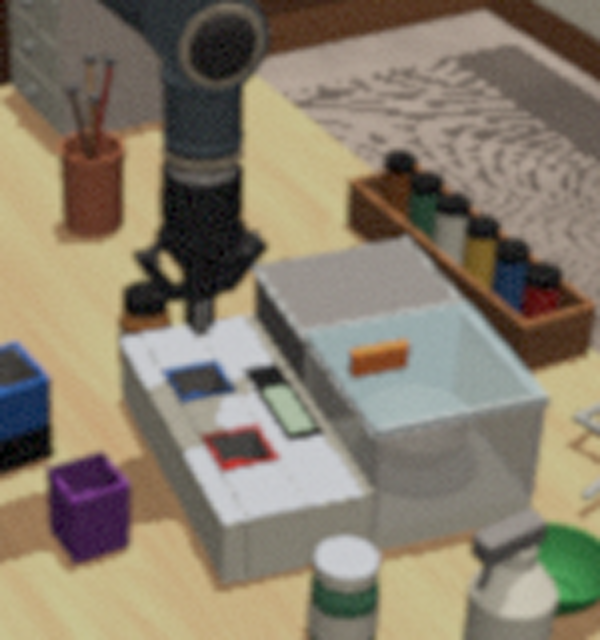

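```bash
python3 -m creep '[[[0.002,0.01,0.0005],0],[[0,0.015,0],0],[[0,0.015,0],0],[[0,0,0],0],[[0,0,0],0],[[0,0,0],0],[[0,0,0],0],[[0,0,0],0]]' 255; python3 -c "
from h import *
rep((0,.055,.052))
for n,b in(('top',(225,95,335,215)),('side',(240,160,320,240))):
    im=eyes.get_image(n)[b[1]:b[3],b[0]:b[2]]
    cv2.imwrite(f'pics/{n}5.png',cv2.cvtColor(cv2.resize(im,None,fx=7,fy=7,interpolation=cv2.INTER_CUBIC),cv2.COLOR_RGB2BGR))
"
```

```text
time: 10.1
eef_pos: [0.51, -0.0061, 0.0899]
tcp_rot: [-1.568, 0.106, -0.108]
ft_force: [0.1, -0.3, -0.1]
grip_width: 0.0001
t 10.1 scale-frame [0.0037 0.0554 0.0899] tool x yaw 0.0057 F [ 0.17 -0.29 -0.1 ] w 0.0001
A [[1.0, 0.0, -0.01], [0.01, 0.0, 1.0], [0.0, -1.0, 0.0]]
tool shift [-0.0037  0.0379 -0.0004]
```

View pics/side5.png

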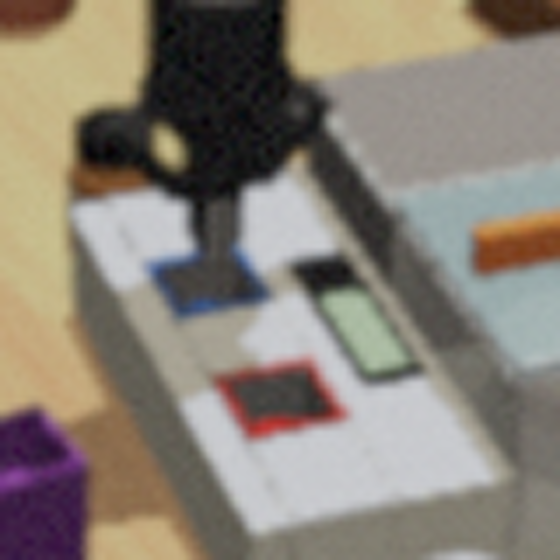

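```bash
python3 -m creep '[[[-0.0035,0,0],0],[[0,0,0],0],[[0,0.01,0],0],[[0,0.01,0],0],[[0,0.01,0],0],[[0,0.005,0],0],[[0,0,0],0],[[0,0,0],0]]' 255; python3 -c "
from h import *
rep((0,.055,.04))"
```

```text
time: 11.0
eef_pos: [0.5061, -0.0058, 0.0541]
tcp_rot: [-1.568, 0.107, -0.107]
ft_force: [0.8, 0.1, -0.2]
grip_width: 0.0001
t 11.0 scale-frame [-0.0002  0.0551  0.0541] tool x yaw 0.0055 F [ 0.78  0.18 -0.24] w 0.0001
A [[1.0, -0.0, -0.01], [0.01, -0.0, 1.0], [-0.0, -1.0, -0.0]]
tool shift [ 0.0002  0.0141 -0.0001]
```

```bash
python3 -m creep '[[[0,0.005,0],0],[[0,0.003,0],0],[[0,0.002,0],0],[[0,0.002,0],0],[[0,0.002,0],0],[[0,0.001,0],0],[[0,0,0],0],[[0,0,0],0]]' 255; python3 -c "
from h import *
rep((0,.055,.04))"
```

```text
time: 11.8
eef_pos: [0.5063, -0.0056, 0.04]
tcp_rot: [-1.567, 0.107, -0.107]
ft_force: [-2.0, 0.9, 7.9]
grip_width: -0.0004
t 11.8 scale-frame [-0.0001  0.0554  0.04  ] tool x yaw 0.0056 F [-2.12  0.57  7.91] w -0.0004
A [[1.0, 0.0, -0.01], [0.01, 0.0, 1.0], [0.0, -1.0, 0.0]]
tool shift [ 0.0001  0.     -0.0004]
```

```bash
python3 -m creep '[[[0,0.002,0],0],[[0,0,0],0],[[0,0,0],0],[[0,0,0],0],[[0,0,0],0],[[0,0,0],0],[[0,0,0],0],[[0,0,0],0]]' 255; python3 -c "
from h import *
rep((0,.055,.04))"
```

```text
time: 12.6
eef_pos: [0.5064, -0.0056, 0.0397]
tcp_rot: [-1.566, 0.107, -0.107]
ft_force: [-7.9, 1.0, 26.3]
grip_width: 0.0002
t 12.6 scale-frame [0.     0.0553 0.0397] tool x yaw 0.0053 F [-7.93 -0.14 26.29] w 0.0002
A [[1.0, 0.0, -0.01], [0.01, 0.0, 1.0], [0.0, -1.0, 0.0]]
tool shift [-0.     -0.0003 -0.0003]
```

```bash
python3 -m creep '[[[0,-0.005,0],0],[[0,-0.01,0],0],[[0,-0.02,0],0],[[0,-0.03,0],0],[[0,-0.04,0],0],[[0,-0.04,0],0],[[0,-0.04,0],0],[[0,0,0],0]]' 255; python3 -m creep '[[[0,0,0.03],0],[[0,0,0.03],0],[[0,0,0.03],0],[[0,0,0.03],0],[[0,0,0.03],0],[[0,0,0],0],[[0,0,0],0],[[0,0,0],0]]' 255; python3 -c "
from h import *
rep()
for n,b in(('top',(195,95,365,245)),('side',(220,105,370,265))):
    im=eyes.get_image(n)[b[1]:b[3],b[0]:b[2]]
    cv2.imwrite(f'pics/{n}6.png',cv2.cvtColor(cv2.resize(im,None,fx=4,fy=4,interpolation=cv2.INTER_CUBIC)[:600],cv2.COLOR_RGB2BGR))
"
```

```text
time: 13.4
eef_pos: [0.5095, -0.0059, 0.2276]
tcp_rot: [-1.565, 0.098, -0.115]
ft_force: [1.0, -0.1, 0.2]
grip_width: 0.0
time: 14.2
eef_pos: [0.5261, 0.1415, 0.2218]
tcp_rot: [-1.569, 0.109, -0.107]
ft_force: [-0.1, -0.4, 0.4]
grip_width: 0.0005
t 14.2 scale-frame [-0.0013  0.2038  0.2218] tool x yaw 0.004 F [-0.08 -0.45  0.38] w 0.0005
A [[1.0, -0.0, -0.0], [0.0, -0.0, 1.0], [-0.0, -1.0, -0.0]]
```

View pics/side6.png

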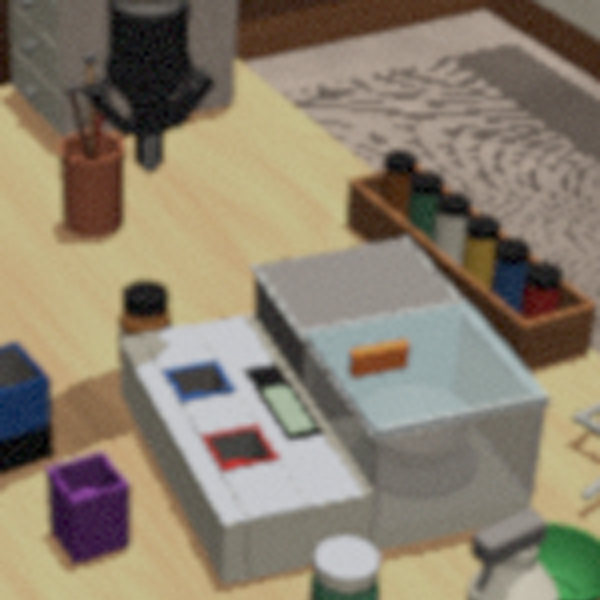

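View pics/top6.png

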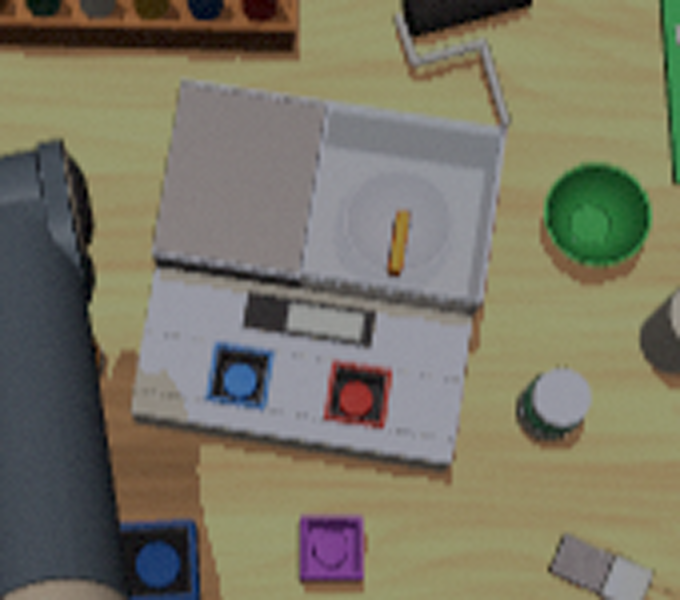

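The lid is shut: the tab is at (398,242) in the top zoom, and the chamber is fully covered. The blue key is back up at (240,380), the bowl hasn't moved, and the arm is clear.

```bash
python3 -c "
from h import *
t=ray('top',((398.5)/4-.5+195,(242.5)/4-.5+95),.155);c,s=np.cos(p[2]),np.sin(p[2]);d=t[:2]-p[:2];print(c*d[0]+s*d[1],-s*d[0]+c*d[1])
print(workorder.hand_in())"
```

```text
0.1268764112303592 -0.0654122772809239
the job is handed in; nothing more can be done
None
```

I shut the lid by its orange tab, then pressed the blue tare key fully down, let it come back up and moved the arm clear. The job is handed in, and `hand_in()` gives no verdict.

- **Lid:** At the stop, the force rose from 7 to 11 N while the fingertip stayed put. Measured from the last top picture, the tab sits at x 127, y -65 mm in the scale's frame. Nominal shut is x 125, y -67.5 mm, so the 2 mm difference is within camera error.
- **Tare key:** The fingertip bottomed at 39.7 mm (nominal 40 mm fully down) and was held for over 0.8 s. The force reached 26 N, above the 5 N needed. In the last picture the key looks up again, though I didn't measure its height.
- **Everything else:** I never went near the red key. In the last pictures the bowl and the jars look unmoved. The tool force reads about zero, and the arm stands clear to the left. The clock read 14.2 s after the last move.
- **Disagreements:** The networks also reported the separate blue box and the purple box as tare keys. I ignored both: the blue box is larger than the scale's well, and purple was ruled out.

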